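# Slide the rinse pan into its ring, then hold the parts cleaner's lid open

### The arm

A 6-joint arm with a two-finger parallel gripper is mounted at the origin on the work surface. World frame = base frame: x ahead of the robot, y to its left, z up, the work surface at z = 0. Lengths are in m, angles in degrees, forces in N, time in s.
With the tool pointing down it reaches from about 0.25 to 0.725 m from the base axis. Payload 9.7 kg.
Tool frame: the origin (TCP) lies on the centre line of the jaws, within the pads' length; the fingertips stand tip_extent ahead of it and the grasp point (between the pads) lies 3 mm ahead of it (tip_extent is the distance from the TCP to the fingertips, in m); z points along the fingers, y is the line along which they close (so a half turn about z gives the same grasp; the last joint's range is limited). The gripper opens to 85 mm and grips with 20 to 120 N. Pads are 22 mm wide; open, the fingers measure 114 mm over their backs; the gripper's body (76 mm by 85 mm) begins 54 mm behind the grasp point. The pads swing forward as they close: fully open they stand 13 mm farther back than shut.
Start: joints at [74.255, 4.979, 10.078, 95.1, 0, 90], TCP at [0.149, 0.529, 0.253] pointing down, gripper open.
Joint ranges: [-179.16, 179.16], [-48.56, 103.87], [-65.8, 70.77], [-126.05, 130.52], [-82.76, 87.17], [-180, 180]. Speed limits (degrees/s): [127.2, 127.2, 147.25, 180, 180, 180].

### API

Orientations are given as [roll, pitch, yaw] about the fixed x, y, z axes, in that order (R = Rz(yaw) Ry(pitch) Rx(roll)).
In Python, from workcell import * gives the robot as it stands.
- The arm moves only by the tool servo_tool, never from a script. Its argument "rows" is a list of rows, each an object with "offset": the shift along the tool's x, y, z as a fraction of full scale, a list of three; "yaw": the turn about the tool's z as a fraction of full scale; "claw": the closure, from 0 (fully open) to 1 (shut). A call has 1 to 12 rows; each row is the pose to reach, as a shift and turn from the pose commanded when the call began, along the tool's axes at that moment, turning the shorter way round; what a row does not reach only later rows make up. Full scale, the value 1, is 0.1 m for a shift and pi rad for a turn. A row lasts 1/8 s, in which the tool goes at most 62.5 mm and 10.7 degrees, less where a joint would pass 70% of its speed; a pose out of reach is approached as far as the arm can. A call with a number of a shift or a turn outside -1 to 1 is refused whole. A call with a gripper value outside its range is refused whole. The fingers move at their own pace and stop on an object; "squeeze" is the grip in N (left out, the last holds). Time passes only in rows, so rows that repeat a pose let the fingers close. It gives the time, the measured TCP pose, the force, the opening and the grip force at its end, in the units of the state.
- get_obs(): the state, without advancing time (a new reading comes with each control period).
- camera(name): name is "scene" or "top" or "wrist"; returns (picture, depth): 384x512x3 uint8, red, green, blue; 384x512 float32, m along the optical axis (not along the pixel's ray), 0 where there is no reading.
- camera_info(name): a dict with "fx", "fy", "cx", "cy" (pixels), "cam_to_world" (4x4, takes a point from camera to world coordinates); the wrist camera has in their place "hand_eye" (4x4, takes a point from camera to tool coordinates, whose origin is the TCP and whose axes are the flange's). Camera axes: x right, y up, looking along -z (the intrinsics and any distortion apply to the point x, -y, -z); pixel columns grow to the right and rows downward; lengths in m; the calibration is good to about 2 mm. A picture is of the moment at which its call begins: read the wrist's pose just before it. camera_info takes no time and is no camera call.
- job_done(): hands the job in; it is judged then, once.
The state is a dict: "time": time; "q": joint angles; "qd": joint speeds; "joint_efforts": joint torques, N m; "ee_pos": TCP position; "tcp_rot": TCP orientation; "wrist_force": force on the tool from outside, world axes, zero at the start; "torque": the same for the moment, N m; "opening": finger opening in m; "grasp_force": force on a finger pad.
Only numpy, scipy, OpenCV 4.12 (cv2) and the standard library are available. Lean on these libraries where they do the work, as an engineer would, in place of code of your own. Each camera call takes 0.05 s, during which the arm holds its last target. There are 200 camera calls.

### The job

A mechanic is about to move clean parts out of the bench-top parts cleaner: slide the small rinse pan along the mat, without lifting or tipping it, until it stands wholly inside the round mark. Then raise the cleaner's hinged lid by the bar at its front and hold it at 60 degrees from closed; finish while still holding it there, since it falls shut if let go. Leave the pan in its ring and the other things on the bench where they are.

Things in the scene. Friction and masses are not known exactly. Their poses are not given: they have to be found in the camera images.
- pan: Small open steel pan, 90 mm across the rim, 84 mm across the base, 55 mm high, about 0.4 kg, standing on the mat (top 3 mm above the bench). Origin: centre of its underside; z up; its stub handle points along its own -x.
- pan_handle (a point): Point to grip on the pan's black plastic stub handle: a level bar 14 mm wide, 10 mm thick, running along the pan's own x from 43 to 128 mm from the pan's axis; this point is on its centreline, 95 mm from the pan's axis, 46 mm above the pan's underside (49 mm above the bench). The handle points roughly towards the robot.
- mat: Fixed black rubber mat, 170 mm (its x) by 390 mm (its y), 3 mm thick, lying beside the cleaner, on its left or right. Origin: centre of its underside. Three white painted marks lie in a row along its y, 125 mm apart, in any order; they are flat and offer no resistance.
- round_mark: Painted ring on the mat, the pan's goal: 110 mm inside diameter, line 4 mm wide. Origin: its centre, on the top of the mat.
- square_mark: Painted square outline on the mat, 110 mm sides. Not the goal. Origin: its centre.
- cross_mark: Painted cross (two lines 110 mm long) on the mat, where the pan starts. Origin: its centre.
- cleaner: Fixed steel bench-top parts cleaner, an open tank 160 mm (its x) by 240 mm (its y), rim 125 mm above the bench; its front, with a dark control panel, faces along its own -x, roughly to the robot. Origin: centre of its underside.
- lid (a joint): Angle of the cleaner's steel lid in rad: 0 closed (as it starts), 1.047 = 60 degrees, stop at 1.75. The hinge runs along the cleaner's y at the top of its far (+x) side; opening raises the front edge up and away from the robot. No stay or latch: the lid, about 0.6 kg, falls shut by its weight. The lid plate is 162 mm deep, 244 mm wide, 8 mm thick.
- lid_bar (a point): Middle of the round steel bar by which the lid is lifted: 12 mm diameter, 130 mm long, parallel to the hinge, 60 mm in front of the lid's front edge, carried by two arms at its ends, free in between and below. It moves with the lid on a circle of 222 mm radius about the hinge; closed it is 131 mm above the bench, at 60 degrees about 320 mm.
- lid_hinge (a point): Point on the lid's hinge axis, in the middle of its width, 125 mm above the bench, 80 mm behind the cleaner's centre. Axes as the lid's: y along the hinge; -x points to the bar (level towards the robot when closed).
- oil_bottle: Bystander: bottle 44 mm across, 110 mm high, beyond the work. Origin: centre of its underside.
- jar: Bystander: jar 60 mm across, 75 mm high, beyond the work. Origin: centre of its underside.
- screwdriver: Bystander: screwdriver about 190 mm long lying beyond the work. Origin: near its middle, underside.
- sprocket: Bystander: toothed steel wheel 60 mm across, 18 mm high with its hub, lying flat beyond the work. Origin: centre of its underside.
There are look-alikes about, which are no part of the job. What is meant by the pan is not yellow, and is the smaller of those in its own colour.

How it is judged (in metres and radians):
On the way:
1. the pan stands inside the round mark, the lid still closed (horizontal distance between pan and round_mark below 0.0135 m and linear speed of pan below 0.02 m/s and value of joint lid below 0.1 rad), for 0.3 s.
At the end, for the whole second after the job is handed in: The lid is at 60 degrees (within 6), still, and held by the fingers (over 0.4 N between them and the lid); the pan stands upright on the mat untouched, wholly inside the ring (centres within 13.5 mm) (value of joint lid between 0.942 and 1.152 rad and velocity of joint lid between -0.1 and 0.1 rad/s and contact force between the fingers and lid above 0.4 N and contact force between pan and lid below 0.2 N and horizontal distance between pan and round_mark below 0.0135 m and height (world z) of pan below 0.008 m and angle between pan's own z axis and vertical below 0.1 rad and linear speed of pan below 0.02 m/s and contact force between the arm and pan below 0.2 N); the arm keeps its last pose, push and grip.
It fails at once if the pan is lifted more than 8 mm off the mat or tipped (height (world z) of pan above 0.011 m or angle between pan's own z axis and vertical above 0.2 rad).
It fails at once if a bystander is moved by more than 20 mm (distance of any of oil_bottle, jar, screwdriver, sprocket from where it was at the start of the episode above 0.02 m).
It also fails if it takes over 54 s, if anything falls off the work surface, if the arm or the gripper's body presses on something with over 40 N, if the wrist force passes 120 N, or if a joint passes its speed limit or range.

## Working session

There is one attempt and no reset: what is moved stays moved. The work goes in short steps, Python scripts to look and compute and a tool call to move; the robot and the scene stay as the last step left them, time stands still between calls to the robot, and variables do not carry over. Pictures are saved under pics/ and viewed, at most 10 in all, crops included, and the job is handed in when it is done.

Besides the shell and the picture viewer there is one more tool, called after "Call:" by a JSON object that holds its "name" and its "arguments", one argument or row to a line. servo_tool: Moves the arm, as the interface text tells. Its arguments: {"type":"object","properties":{"rows":{"type":"array"},"squeeze":{"type":"number"}},"required":["rows"]}

```bash
mkdir -p pics; cat > h.py <<'E'
from workcell import *
import numpy as np, cv2
def save(n,f):
    im,d=camera(n); cv2.imwrite(f'pics/{f}.png',im[:,:,::-1]); np.savez(f'pics/{f}.npz',im=im,d=d); return im,d
def cloud(n,d,info=None):
    i=info or camera_info(n); h,w=d.shape; u,v=np.meshgrid(np.arange(w),np.arange(h))
    P=np.stack([(u-i['cx'])/i['fx']*d,-(v-i['cy'])/i['fy']*d,-d,np.ones_like(d)],-1)
    return (P@np.array(i['cam_to_world']).T)[...,:3]
E
python3 - <<'E'
from h import *
print(get_obs()); 
for n in('scene','top'): save(n,n+'0'); print(camera_info(n))
print(camera_info('wrist'))
a=cv2.imread('pics/top0.png')
cv2.imwrite('pics/top0b.png',cv2.resize(a,(768,576)))
print([k for k in globals() if 'tip' in k])
E
```

```text
{'time': 0.0, 'q': array([ 7.42558311e+01,  5.01114878e+00,  1.00346169e+01,  9.50989380e+01,
       -3.10761888e-04,  9.00003551e+01]), 'qd': array([-0.09490015,  0.13947952, -0.00285081, -0.04821987, -0.04357779,
       -0.04553611]), 'joint_efforts': array([ 1.62694378e-04, -5.20389819e+01,  4.64803112e+01,  1.62042148e-02,
        1.09270052e-04, -7.43476789e-06]), 'ee_pos': array([0.1491869 , 0.52917775, 0.25258404]), 'tcp_rot': array([-1.79924530e+02,  3.11229352e-04,  1.64255476e+02]), 'wrist_force': array([0.8537746 , 0.19394379, 0.22816222]), 'torque': array([-0.0166922 , -0.02892038,  0.0299562 ]), 'grasp_force': 0.0, 'opening': 0.08523553996007315}
{'fx': 403.86828547301974, 'fy': 403.86828547301974, 'cx': 256.34526051513024, 'cy': 193.59082135742145, 'cam_to_world': array([[ 0.78313117, -0.52081867,  0.33978446,  0.9013875 ],
       [ 0.62182811,  0.65063472, -0.43589478, -0.5783831 ],
       [ 0.00594657,  0.55265032,  0.83339202,  1.07714716],
       [ 0.        ,  0.        ,  0.        ,  1.        ]])}
{'fx': 350.352025642162, 'fy': 350.352025642162, 'cx': 252.09038661396897, 'cy': 187.19827340018824, 'cam_to_world': array([[-0.00762283,  0.99694048, -0.07779185,  0.41349306],
       [-0.99990815, -0.00672745,  0.01176558, -0.09197059],
       [ 0.01120625,  0.0778744 ,  0.99690019,  1.19127085],
       [ 0.        ,  0.        ,  0.        ,  1.        ]])}
{'fx': 269.73970897439415, 'fy': 269.73970897439415, 'cx': 251.38167243064316, 'cy': 193.05441346212584, 'hand_eye': array([[-2.07327723e-04,  9.54909809e-01,  2.96895964e-01,
         7.61221277e-02],
       [ 9.99999911e-01,  3.07277744e-04, -2.89983151e-04,
        -1.29405092e-03],
       [-3.68137277e-04,  2.96895877e-01, -9.54909788e-01,
        -1.21279744e-01],
       [ 0.00000000e+00,  0.00000000e+00,  0.00000000e+00,
         1.00000000e+00]])}
['tip_extent']
```

View pics/top0b.png

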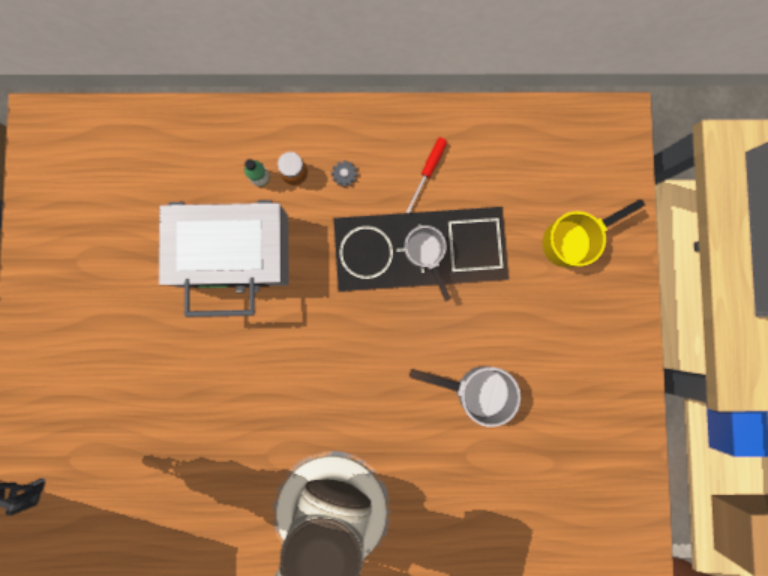

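View pics/scene0.png

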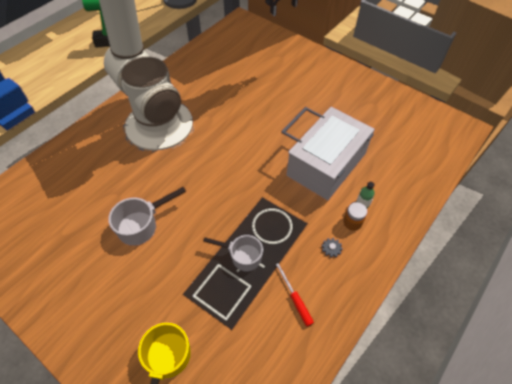

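The scene and top views agree. In the 768x576 top view, the candidates for the pan are:
- small grey at (425,248), on the mat's cross with its handle towards (445,290)
- larger grey at (490,396)
- yellow at (577,240)

I choose the small grey one. The ring is at (366,252), the square at (475,245), and the lid bar at (220,314).

```bash
python3 - <<'E'
from h import *
print('tip',tip_extent)
z=np.load('pics/top0.npz'); im=z['im'];d=z['d'];P=cloud('top',d)
cv2.imwrite('pics/crop.png',cv2.resize(im[130:220,100:350,::-1],(750,270),interpolation=cv2.INTER_CUBIC))
roi=(P[...,0]>.2)
g=im.astype(int); mx=g.max(-1); mn=g.min(-1)
uu,vv=np.meshgrid(np.arange(512),np.arange(384))
def box(a,b,c,e): return (uu>=a/1.5)&(uu<=b/1.5)&(vv>=c/1.5)&(vv<=e/1.5)
# mat
m=(mx<70)&box(325,515,200,300)&(P[...,2]<.02); 
pts=P[m][:,:2]; r=cv2.minAreaRect((pts*1000).astype(np.float32)); print('mat',r, np.median(P[m][:,2]))
# ring
w=(mn>140)&box(335,398,220,285); p=P[w]; 
def circ(p):
    A=np.c_[2*p[:,:2],np.ones(len(p))]; s=np.linalg.lstsq(A,(p[:,:2]**2).sum(1),rcond=None)[0]
    return s[:2],np.sqrt(s[2]+s[0]**2+s[1]**2)
print('ring',circ(p),np.median(p[:,2]),w.sum())
# pan rim: high points
b=box(395,460,215,305)
rim=b&(P[...,2]>.035); q=P[rim]; print('z',np.percentile(q[:,2],[5,50,95]))
rr=q[q[:,2]>.051]; print('rim',len(rr),circ(rr), rr[:,:2].min(0),rr[:,:2].max(0))
h=b&(mx<70)&(P[...,2]>.03); q=P[h]; print('handle',len(q),q.mean(0),q[:,:2].min(0),q[:,:2].max(0)); l=cv2.fitLine(q[:,:2].astype(np.float32),2,0,.01,.01); print(l.ravel())
# lid
L=box(150,300,195,325)&(P[...,2]>.11); q=P[L]; print('lidz',np.percentile(q[:,2],[5,50,95]))
top=L&(vv<186)&(mn>110); q=P[top]; print(cv2.minAreaRect((q[:,:2]*1000).astype(np.float32)),np.median(q[:,2]))
bar=box(180,260,305,322)&(P[...,2]>.10); q=P[bar]; print('bar',len(q),q.mean(0),q[:,:2].min(0),q[:,:2].max(0),cv2.fitLine(q[:,:2].astype(np.float32),2,0,.01,.01).ravel())
for n,bx in dict(oil=(240,270,155,190),jar=(275,308,150,187),spr=(330,360,158,188),screw=(405,450,135,215),bigpan=(408,525,365,430)).items():
    s=box(*bx)&(P[...,2]>.008); q=P[s]; print(n,q.min(0).round(3),q.max(0).round(3))
E
```

```text
tip 0.022
mat ((580.2188720703125, -202.32223510742188), (166.76145935058594, 384.9500732421875), 3.526484251022339) 0.004070558910186262
ring (array([ 0.56697818, -0.07865933]), np.float64(0.05855571884748283)) 0.004910545947095946 177
z [0.04130045 0.05525392 0.06214897]
rim 233 (array([ 0.51737126, -0.15975831]), np.float64(0.0907830513659276)) [ 0.41349306 -0.26055219] [ 0.62050502 -0.09197059]
handle 55 [ 0.50851753 -0.2265814   0.11590636] [ 0.41349306 -0.24870978] [ 0.53412633 -0.09197059]
[ 0.58254623 -0.8127976   0.5085175  -0.2265814 ]
lidz [0.13118834 0.13532992 0.13971757]
((559.0247192382812, 116.93539428710938), (469.7146301269531, 196.6031494140625), 77.84969329833984) 0.13541890527714573
bar 213 [0.43431131 0.21406072 0.14143995] [ 0.41349306 -0.09197059] [0.44805942 0.28434411] [0.00956826 0.9999542  0.4343113  0.21406072]
oil [ 0.413 -0.092  0.008] [0.766 0.183 1.191]
jar [ 0.413 -0.092  0.008] [0.78  0.123 1.191]
spr [ 0.413 -0.092  0.008] [ 7.820e-01 -1.000e-03  1.191e+00]
screw [ 0.413 -0.266  0.008] [ 0.831 -0.092  1.191]
bigpan [ 0.194 -0.4    0.008] [ 0.413 -0.092  1.191]
```

View pics/crop.png

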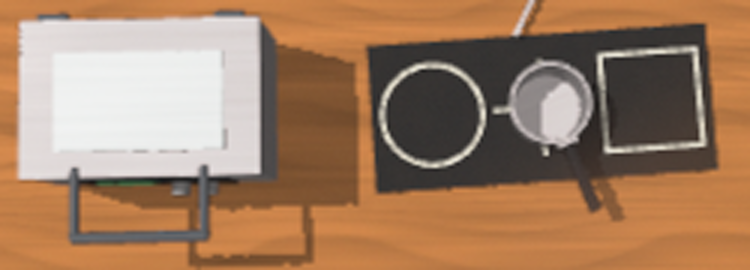

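The crop confirms the choice: a small grey pan over the cross arms, with its handle pointing down-right. I'll redo the fits without the zero-depth pixels.

```bash
python3 - <<'E'
from h import *
z=np.load('pics/top0.npz'); im=z['im'];d=z['d'];P=cloud('top',d); ok=d>.3
g=im.astype(int); mx=g.max(-1); mn=g.min(-1)
uu,vv=np.meshgrid(np.arange(512),np.arange(384))
def box(a,b,c,e): return ok&(uu>=a/1.5)&(uu<=b/1.5)&(vv>=c/1.5)&(vv<=e/1.5)
def circ(p):
    A=np.c_[2*p[:,:2],np.ones(len(p))]; s=np.linalg.lstsq(A,(p[:,:2]**2).sum(1),rcond=None)[0]
    return s[:2],np.sqrt(s[2]+s[0]**2+s[1]**2)
sq=box(445,505,215,272)&(mn>140)&(P[...,2]<.02); print('square',cv2.minAreaRect((P[sq][:,:2]*1000).astype(np.float32)))
b=box(395,460,215,305)
h=b&(mx<75)&(P[...,2]>.035)&(P[...,2]<.07); q=P[h]; print('handle',len(q),q.mean(0),q[:,:2].min(0),q[:,:2].max(0)); l=cv2.fitLine(q[:,:2].astype(np.float32),2,0,.01,.01).ravel(); print(l,np.degrees(np.arctan2(l[1],l[0])))
r=b&(P[...,2]>.05)&(P[...,2]<.075)&(mx>=85); q=P[r]; 
c,R=circ(q); 
for _ in range(5):
    dd=np.linalg.norm(q[:,:2]-c,axis=1); k=abs(dd-.044)<.006; c,R=circ(q[k])
print('rim',len(q),k.sum(),c,R,np.median(q[:,2]))
L=box(150,300,195,325)&(P[...,2]>.128)&(P[...,2]<.15); q=P[L&(vv<189)]; 
print('lid',cv2.minAreaRect((q[:,:2]*1000).astype(np.float32)),np.median(q[:,2]))
bar=box(180,260,305,322)&(P[...,2]>.12)&(P[...,2]<.15); q=P[bar]; print('bar',len(q),q.mean(0),q[:,:2].min(0),q[:,:2].max(0),cv2.fitLine(q[:,:2].astype(np.float32),2,0,.01,.01).ravel())
for n,bx in dict(oil=(240,270,155,190),jar=(275,308,150,187),spr=(330,360,158,188),screw=(405,450,135,215),bigpan=(408,525,365,430)).items():
    s=box(*bx)&(P[...,2]>.012); q=P[s]; print(n,q.min(0).round(3),q.max(0).round(3))
E
```

```text
square ((588.6351318359375, -327.53826904296875), (115.71510314941406, 115.99855041503906), 3.4011199474334717)
handle 59 [ 0.51052751 -0.23590311  0.05432101] [ 0.48563185 -0.24870978] [ 0.53153718 -0.22252622]
[ 0.9183533   0.3957615   0.5105275  -0.23590311] 23.313473
rim 148 126 [ 0.57609556 -0.20890336] 0.0427948157239788 0.05743854791156722
lid ((578.2037353515625, 215.12039184570312), (167.1493682861328, 244.53379821777344), 0.16725900769233704) 0.13528979727234125
bar 212 [0.43440951 0.21550427 0.13648792] [0.4267931  0.14332907] [0.44805942 0.28434411] [ 0.00398285 -0.9999921   0.4344095   0.21550426]
oil [0.723 0.14  0.013] [0.766 0.183 0.115]
jar [0.726 0.054 0.012] [0.78  0.113 0.082]
spr [ 0.723 -0.06   0.012] [ 0.782 -0.001  0.025]
screw [ 0.659 -0.266  0.012] [ 0.831 -0.171  0.031]
bigpan [ 0.194 -0.4    0.013] [ 0.316 -0.17   0.081]
```

```bash
cat >> h.py <<'E'
from scipy.spatial.transform import Rotation as Ro
def to(p,yaw=None,R=None):
    o=get_obs(); T=Ro.from_euler('xyz',o['tcp_rot'],degrees=True)
    off=T.inv().apply(np.array(p)-o['ee_pos'])/.1
    print('t',round(o['time'],2),'pos',o['ee_pos'].round(4),'rot',o['tcp_rot'].round(2),'q',o['q'].round(0),'F',o['wrist_force'].round(1),'open',round(o['opening'],4))
    print('offset',off.round(3)); 
    if yaw is not None: print('turn',round(-((yaw-o['tcp_rot'][2]+180)%360-180)/180,4))
def wcloud(d):
    o=get_obs(); i=dict(camera_info('wrist')); T=np.eye(4);T[:3,:3]=Ro.from_euler('xyz',o['tcp_rot'],degrees=True).as_matrix();T[:3,3]=o['ee_pos']
    i['cam_to_world']=T@i['hand_eye']; return cloud('wrist',d,i)
E
echo
```

Call:
{"name": "servo_tool", "arguments": {
  "rows": [
    {"offset": [-0.82,-1,0],"yaw": 0.33,"claw": 0},
    {"offset": [-0.82,-1,0],"yaw": 0.33,"claw": 0},
    {"offset": [-0.82,-1,0],"yaw": 0.33,"claw": 0},
    {"offset": [-0.82,-1,0],"yaw": 0.33,"claw": 0},
    {"offset": [-0.82,-1,0],"yaw": 0.33,"claw": 0},
    {"offset": [-0.82,-1,0],"yaw": 0.33,"claw": 0},
    {"offset": [-0.82,-1,0],"yaw": 0.33,"claw": 0}
  ]
}}

```text
time: 0.98
ee_pos: [0.201, 0.4107, 0.253]
tcp_rot: [-180.0, 0.0, 104.9]
wrist_force: [-0.6, -0.5, -0.0]
opening: 0.0853
grasp_force: 0.0
```

```bash
python3 -c "
from h import *
to([.49,-.245,.25],23.3)"
```

```text
t 0.97 pos [0.201  0.4107 0.253 ] rot [-1.7998e+02  2.0000e-02  1.0490e+02] q [ 64.  -8.  -2.  95.   0. 139.] F [-0.6 -0.5 -0. ] open 0.0853
offset [-7.08   1.107  0.033]
turn 0.4533
```

Call:
{"name": "servo_tool", "arguments": {
  "rows": [
    {"offset": [-1,0.16,0],"yaw": -0.3,"claw": 0},
    {"offset": [-1,0.16,0],"yaw": -0.3,"claw": 0},
    {"offset": [-1,0.16,0],"yaw": -0.3,"claw": 0},
    {"offset": [-1,0.16,0],"yaw": -0.3,"claw": 0},
    {"offset": [-1,0.16,0],"yaw": -0.3,"claw": 0},
    {"offset": [-1,0.16,0],"yaw": -0.3,"claw": 0}
  ]
}}

```text
time: 1.72
ee_pos: [0.2421, 0.3182, 0.2532]
tcp_rot: [-180.0, -0.0, 159.0]
wrist_force: [0.2, 0.2, -0.0]
opening: 0.0855
grasp_force: 0.0
```

Call:
{"name": "servo_tool", "arguments": {
  "rows": [
    {"offset": [-1,-1,0],"yaw": 0,"claw": 0},
    {"offset": [-1,-1,0],"yaw": 0,"claw": 0},
    {"offset": [-1,-1,0],"yaw": 0,"claw": 0}
  ]
}}

```text
time: 2.1
ee_pos: [0.3, 0.1866, 0.2534]
tcp_rot: [180.0, 0.0, 158.5]
wrist_force: [0.0, 0.7, 0.2]
opening: 0.0854
grasp_force: 0.0
```

Call:
{"name": "servo_tool", "arguments": {
  "rows": [
    {"offset": [-1,-1,0],"yaw": 0,"claw": 0},
    {"offset": [-1,-1,0],"yaw": 0,"claw": 0},
    {"offset": [-1,-1,0],"yaw": 0,"claw": 0}
  ]
}}

```text
time: 2.48
ee_pos: [0.3572, 0.0568, 0.2532]
tcp_rot: [-180.0, 0.0, 158.5]
wrist_force: [0.1, 0.9, -0.2]
opening: 0.0852
grasp_force: 0.0
```

Call:
{"name": "servo_tool", "arguments": {
  "rows": [
    {"offset": [-1,-1,0],"yaw": 0,"claw": 0},
    {"offset": [-1,-1,0],"yaw": 0,"claw": 0},
    {"offset": [-1,-1,0],"yaw": 0,"claw": 0}
  ]
}}

```text
time: 2.85
ee_pos: [0.4143, -0.0724, 0.2527]
tcp_rot: [-180.0, -0.0, 158.5]
wrist_force: [0.4, -0.4, -0.3]
opening: 0.0853
grasp_force: 0.0
```

```bash
python3 -c "
from h import *
to([.49,-.245,.25],203.3)"
```

```text
t 2.85 pos [ 0.4143 -0.0724  0.2527] rot [-1.7998e+02 -4.0000e-02  1.5852e+02] q [-10. -13.  -7.  96.  -0.  12.] F [ 0.4 -0.4 -0.3] open 0.0853
offset [-1.337 -1.329  0.027]
turn -0.2488
```

Call:
{"name": "servo_tool", "arguments": {
  "rows": [
    {"offset": [-1,-1,0.4],"yaw": -0.249,"claw": 0},
    {"offset": [-1,-1,0.4],"yaw": -0.249,"claw": 0},
    {"offset": [-1,-1,0.4],"yaw": -0.249,"claw": 0},
    {"offset": [-1,-1,0.4],"yaw": -0.249,"claw": 0},
    {"offset": [-1,-1,0.4],"yaw": -0.249,"claw": 0},
    {"offset": [-1,-1,0.4],"yaw": -0.249,"claw": 0}
  ]
}}

```text
time: 3.6
ee_pos: [0.471, -0.1984, 0.2132]
tcp_rot: [180.0, -0.0, -156.4]
wrist_force: [0.1, -0.6, 0.4]
opening: 0.0851
grasp_force: 0.0
```

```bash
python3 - <<'E'
from h import *
to([.49,-.245,.2],203.3)
im,d=save('wrist','w1'); P=wcloud(d); ok=d>.05
g=im.astype(int); mx=g.max(-1); mn=g.min(-1); Z=P[...,2]
def circ(p):
    A=np.c_[2*p[:,:2],np.ones(len(p))]; s=np.linalg.lstsq(A,(p[:,:2]**2).sum(1),rcond=None)[0]
    return s[:2],np.sqrt(s[2]+s[0]**2+s[1]**2)
near=ok&(np.hypot(P[...,0]-.577,P[...,1]+.207)<.06)
q=P[near&(Z>.050)&(Z<.07)]; c=np.array([.577,-.207])
for _ in range(8):
    dd=np.linalg.norm(q[:,:2]-c,axis=1); k=abs(dd-.044)<.005; c,R=circ(q[k])
print('rim',c,R,k.sum(),np.median(q[:,2]))
dist=np.hypot(P[...,0]-c[0],P[...,1]-c[1])
h=ok&(mx<80)&(Z>.04)&(Z<.065)&(dist>.055)&(dist<.15)&(P[...,0]<c[0]); q=P[h]; l=cv2.fitLine(q[:,:2].astype(np.float32),2,0,.01,.01).ravel()
print('handle',len(q),q.mean(0),l,np.degrees(np.arctan2(l[1],l[0])),dist[h].min(),dist[h].max())
r=ok&(mn>130)&(Z<.015)&(np.hypot(P[...,0]-.567,P[...,1]+.0787)<.068); print('ring',r.sum(),circ(P[r]))
E
```

```text
t 3.6 pos [ 0.471  -0.1984  0.2132] rot [ 1.7998e+02 -1.0000e-02 -1.5640e+02] q [-23.  -1.  -1.  91.   0. -46.] F [ 0.1 -0.6  0.4] open 0.0851
offset [ 0.012 -0.503  0.132]
turn 0.0017
rim [ 0.57536628 -0.20977874] 0.042849674761277975 1220 0.05749296330255976
handle 809 [ 0.49118419 -0.2439946   0.05450051] [ 0.9248221   0.38039994  0.4911842  -0.2439946 ] 22.358456 0.05502046852437767 0.1256056608411796
ring 736 (array([ 0.57126862, -0.07982691]), np.float64(0.057158012604774946))
```

View pics/w1.png

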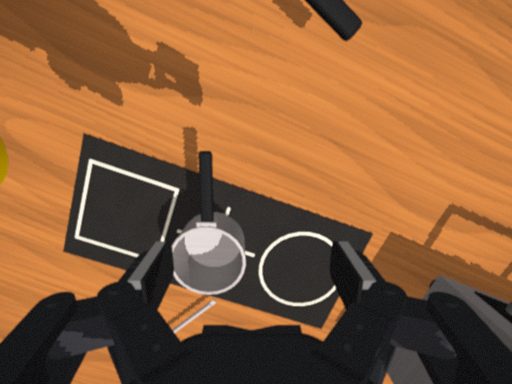

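The wrist view shows the pan at (208,258), its handle running up to (206,155), and the ring at (302,268). The grip point is about (0.488, -0.245).

```bash
python3 -c "
from h import *
to([.488,-.245,.053],202.5)"
```

```text
t 3.65 pos [ 0.471  -0.1984  0.2133] rot [ 179.99   -0.   -156.43] q [-23.  -1.  -1.  91.   0. -46.] F [-0.1 -0.3 -1.1] open 0.0854
offset [ 0.03  -0.495  1.603]
turn 0.006
```

Call:
{"name": "servo_tool", "arguments": {
  "rows": [
    {"offset": [0.03,-0.495,0.6],"yaw": 0.006,"claw": 0},
    {"offset": [0.03,-0.495,1],"yaw": 0.006,"claw": 0},
    {"offset": [0.03,-0.495,1],"yaw": 0.006,"claw": 0},
    {"offset": [0.03,-0.495,1],"yaw": 0.006,"claw": 0}
  ]
}}

```text
time: 4.15
ee_pos: [0.4885, -0.2453, 0.1154]
tcp_rot: [-179.9, 0.1, -157.4]
wrist_force: [0.8, 0.1, 0.3]
opening: 0.0854
grasp_force: 0.0
```

Call:
{"name": "servo_tool", "arguments": {
  "rows": [
    {"offset": [0,0,0.3],"yaw": 0,"claw": 0},
    {"offset": [0,0,0.6],"yaw": 0,"claw": 0},
    {"offset": [0,0,0.6],"yaw": 0,"claw": 0}
  ]
}}

```text
time: 4.53
ee_pos: [0.488, -0.245, 0.0541]
tcp_rot: [180.0, -0.0, -157.4]
wrist_force: [-0.1, 0.5, 0.1]
opening: 0.0853
grasp_force: 0.0
```

```bash
python3 - <<'E'
from h import *
to([.488,-.245,.053],202.5)
im,d=save('wrist','w2')
E
```

```text
t 4.53 pos [ 0.488  -0.245   0.0541] rot [ 1.7999e+02 -1.0000e-02 -1.5739e+02] q [-27.   5. -12.  73.   0. -49.] F [-0.1  0.5  0.1] open 0.0853
offset [ 0.    -0.     0.011]
turn 0.0006
```

View pics/w2.png

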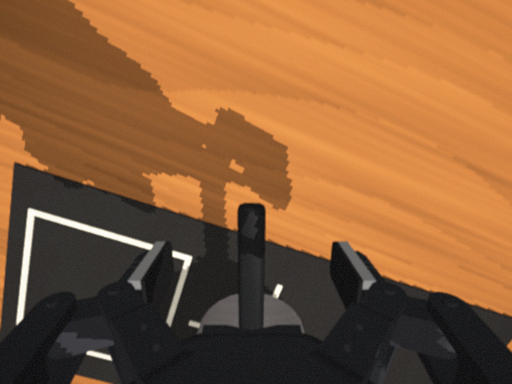

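The handle at (252,265) runs centred between the pads. I'll close on it.

Call:
{"name": "servo_tool", "arguments": {
  "rows": [
    {"offset": [0,0,0],"yaw": 0,"claw": 1},
    {"offset": [0,0,0],"yaw": 0,"claw": 1},
    {"offset": [0,0,0],"yaw": 0,"claw": 1},
    {"offset": [0,0,0],"yaw": 0,"claw": 1},
    {"offset": [0,0,0],"yaw": 0,"claw": 1},
    {"offset": [0,0,0],"yaw": 0,"claw": 1}
  ],
  "squeeze": 40
}}

```text
time: 5.32
ee_pos: [0.488, -0.2457, 0.0536]
tcp_rot: [-180.0, 0.0, -157.4]
wrist_force: [-1.2, -0.9, 3.2]
opening: 0.0131
grasp_force: 42.2
```

```bash
cat > pan.py <<'E'
from h import *
import sys
def circ(p):
    A=np.c_[2*p[:,:2],np.ones(len(p))]; s=np.linalg.lstsq(A,(p[:,:2]**2).sum(1),rcond=None)[0]
    return s[:2],np.sqrt(s[2]+s[0]**2+s[1]**2)
im,d=camera('top'); P=cloud('top',d); ok=d>.3
c=np.array([float(sys.argv[1]),float(sys.argv[2])]); Z=P[...,2]
q=P[ok&(Z>.050)&(Z<.07)&(np.hypot(P[...,0]-c[0],P[...,1]-c[1])<.06)]
for _ in range(8):
    k=abs(np.linalg.norm(q[:,:2]-c,axis=1)-.044)<.006; c,R=circ(q[k])
print('pan top',c,R,k.sum())
r=ok&(im.min(-1)>140)&(Z<.015)&(np.hypot(P[...,0]-.567,P[...,1]+.0787)<.068)&(np.hypot(P[...,0]-.567,P[...,1]+.0787)>.047); print('ring',r.sum(),circ(P[r]))
E
python3 pan.py .577 -.207; python3 -c "
from h import *
to([.479,-.115,.0541])"
```

```text
pan top [ 0.57590838 -0.20908409] 0.0429282182230299 104
ring 165 (array([ 0.57248092, -0.07808192]), np.float64(0.05712481182531162))
t 5.38 pos [ 0.4881 -0.2457  0.0536] rot [-179.98    0.   -157.41] q [-27.   5. -12.  73.  -0. -49.] F [-1.5 -1.2  3.6] open 0.0132
offset [-0.418  1.241 -0.006]
```

Call:
{"name": "servo_tool", "arguments": {
  "rows": [
    {"offset": [-0.04,0.1,0],"yaw": 0,"claw": 1},
    {"offset": [-0.08,0.2,0],"yaw": 0,"claw": 1},
    {"offset": [-0.13,0.33,0],"yaw": 0,"claw": 1},
    {"offset": [-0.18,0.46,0],"yaw": 0,"claw": 1},
    {"offset": [-0.23,0.6,0],"yaw": 0,"claw": 1},
    {"offset": [-0.28,0.74,0],"yaw": 0,"claw": 1},
    {"offset": [-0.33,0.87,0],"yaw": 0,"claw": 1},
    {"offset": [-0.385,1,0],"yaw": 0,"claw": 1},
    {"offset": [-0.385,1,0],"yaw": 0,"claw": 1}
  ]
}}

```text
time: 6.5
ee_pos: [0.4853, -0.1373, 0.0534]
tcp_rot: [179.9, 0.0, -157.3]
wrist_force: [0.6, 1.3, 2.2]
opening: 0.0129
grasp_force: 42.1
```

Call:
{"name": "servo_tool", "arguments": {
  "rows": [
    {"offset": [-0.04,0.1,0],"yaw": 0,"claw": 1},
    {"offset": [-0.085,0.22,0],"yaw": 0,"claw": 1},
    {"offset": [-0.085,0.22,0],"yaw": 0,"claw": 1},
    {"offset": [-0.085,0.22,0],"yaw": 0,"claw": 1}
  ]
}}

```text
time: 7.0
ee_pos: [0.4846, -0.1147, 0.0533]
tcp_rot: [179.9, 0.0, -157.4]
wrist_force: [1.7, 2.0, 3.0]
opening: 0.0133
grasp_force: 42.1
```

```bash
python3 pan.py .572 -.079; python3 -c "
from h import *
to([.479,-.115,.0541])
save('top','t2'); a=cv2.imread('pics/t2.png'); cv2.imwrite('pics/t2b.png',cv2.resize(a[120:260,90:350],(780,420)))"
```

```text
pan top [ 0.57377754 -0.07823815] 0.042727212040509346 37
ring 58 (array([ 0.57230555, -0.07834716]), np.float64(0.057180168345045))
t 7.05 pos [ 0.4846 -0.1148  0.0532] rot [ 1.7995e+02  3.0000e-02 -1.5738e+02] q [-13.  -1. -18.  73.   0. -36.] F [1.7 2.9 2.8] open 0.0131
offset [ 0.053  0.02  -0.009]
```

View pics/t2b.png

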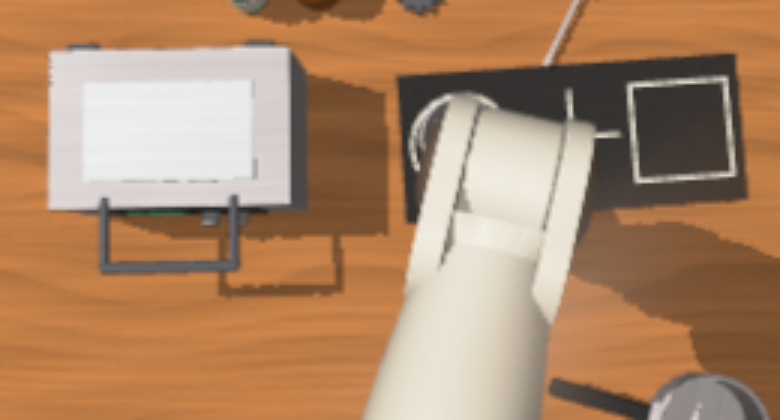

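The pan covers the ring's centre to within about 2 mm. I'll release and rise.

Call:
{"name": "servo_tool", "arguments": {
  "rows": [
    {"offset": [0,0,0],"yaw": 0,"claw": 0.4},
    {"offset": [0,0,0],"yaw": 0,"claw": 0.4},
    {"offset": [0,0,0],"yaw": 0,"claw": 0.4},
    {"offset": [0,0,0],"yaw": 0,"claw": 0.4},
    {"offset": [0,0,-0.3],"yaw": 0,"claw": 0.4},
    {"offset": [0,0,-0.8],"yaw": 0,"claw": 0.4},
    {"offset": [0,0,-1],"yaw": 0,"claw": 0.4},
    {"offset": [0,0,-1],"yaw": 0,"claw": 0.4}
  ]
}}

```text
time: 8.1
ee_pos: [0.4854, -0.1151, 0.1548]
tcp_rot: [-179.9, 0.1, -157.4]
wrist_force: [-0.2, -0.3, -0.1]
opening: 0.0511
grasp_force: 0.0
```

Call:
{"name": "servo_tool", "arguments": {
  "rows": [
    {"offset": [0.5,0,-1],"yaw": -0.374,"claw": 0.4},
    {"offset": [0.5,0,-1],"yaw": -0.374,"claw": 0.4},
    {"offset": [0.5,0,-1],"yaw": -0.374,"claw": 0.4},
    {"offset": [0.5,0,-1],"yaw": -0.374,"claw": 0.4},
    {"offset": [0.5,0,-1],"yaw": -0.374,"claw": 0.4},
    {"offset": [0.5,0,-1],"yaw": -0.374,"claw": 0.4},
    {"offset": [0.5,0,-1],"yaw": -0.374,"claw": 0.4},
    {"offset": [0.5,0,-1],"yaw": -0.374,"claw": 0.4}
  ]
}}

```text
time: 9.1
ee_pos: [0.4382, -0.134, 0.252]
tcp_rot: [179.9, 0.0, -90.1]
wrist_force: [0.2, -0.3, -1.0]
opening: 0.0511
grasp_force: 0.0
```

```bash
python3 pan.py .572 -.079; python3 -c "
from h import *
to([.433,.2155,.23],-90)
save('wrist','w3')"
```

```text
pan top [ 0.57375043 -0.07755893] 0.042312796246658055 77
ring 83 (array([ 0.57259576, -0.07806642]), np.float64(0.05696336337603235))
t 9.15 pos [ 0.4382 -0.1341  0.2522] rot [ 1.7992e+02  2.0000e-02 -9.0160e+01] q [ -17.   -7.   -2.   95.   -0. -107.] F [ 0.8  0.3 -0.3] open 0.0513
offset [-3.495  0.061  0.224]
turn -0.0009
```

Call:
{"name": "servo_tool", "arguments": {
  "rows": [
    {"offset": [-1,0,0],"yaw": 0,"claw": 0.4},
    {"offset": [-1,0,0],"yaw": 0,"claw": 0.4}
  ]
}}

```text
time: 9.45
ee_pos: [0.4383, -0.0328, 0.2529]
tcp_rot: [180.0, 0.0, -90.2]
wrist_force: [-0.1, -0.6, 0.5]
opening: 0.0516
grasp_force: 0.0
```

Call:
{"name": "servo_tool", "arguments": {
  "rows": [
    {"offset": [-1,0,0],"yaw": 0,"claw": 0.4},
    {"offset": [-1,0,0],"yaw": 0,"claw": 0.4}
  ]
}}

```text
time: 9.7
ee_pos: [0.4383, 0.068, 0.253]
tcp_rot: [180.0, 0.0, -90.1]
wrist_force: [0.3, -0.6, 0.4]
opening: 0.0514
grasp_force: 0.0
```

Call:
{"name": "servo_tool", "arguments": {
  "rows": [
    {"offset": [-1,0,0],"yaw": 0,"claw": 0.4},
    {"offset": [-1,0,0],"yaw": 0,"claw": 0.4},
    {"offset": [-1,0,0],"yaw": 0,"claw": 0.4},
    {"offset": [-1,0,0],"yaw": 0,"claw": 0.4}
  ]
}}

```text
time: 10.2
ee_pos: [0.4387, 0.1656, 0.253]
tcp_rot: [180.0, -0.0, -90.1]
wrist_force: [-0.5, -0.3, 0.3]
opening: 0.0513
grasp_force: 0.0
```

```bash
python3 - <<'E'
from h import *
to([.433,.2155,.23],-90)
im,d=save('wrist','w4'); P=wcloud(d); Z=P[...,2]
m=(d>.05)&(Z>.115)&(Z<.15)&(P[...,0]>.40)&(P[...,0]<.455)&(P[...,1]>.14)&(P[...,1]<.29)
q=P[m]; print(len(q),q.min(0),q.max(0),np.median(q,0))
for a in np.arange(.15,.29,.02):
    s=q[(q[:,1]>a)&(q[:,1]<a+.01)]; print(a,len(s),np.median(s,0) if len(s) else '', (s[:,0].min(),s[:,0].max()) if len(s) else '')
E
```

```text
t 10.2 pos [0.4387 0.1656 0.253 ] rot [ 1.7997e+02 -3.0000e-02 -9.0090e+01] q [ 21.  -6.  -1.  95.  -0. -69.] F [-0.5 -0.3  0.3] open 0.0513
offset [-0.499  0.058  0.23 ]
turn -0.0005
1918 [0.42623044 0.14216962 0.12908491] [0.45499727 0.28242929 0.13968878] [0.43394409 0.20357664 0.13672075]
0.15 160 [0.43490267 0.15345828 0.13680479] (np.float64(0.42838400569586244), np.float64(0.45499726617176117))
0.16999999999999998 120 [0.4330337 0.174958  0.1368456] (np.float64(0.42710878321130513), np.float64(0.4386264555153568))
0.18999999999999997 124 [0.43293821 0.19485324 0.13679967] (np.float64(0.42695075035457647), np.float64(0.4386876057741596))
0.20999999999999996 110 [0.43238608 0.21496052 0.13695437] (np.float64(0.4267515982735945), np.float64(0.43775824620165277))
0.22999999999999995 105 [0.43183744 0.23501661 0.13706275] (np.float64(0.42652447931257437), np.float64(0.43779750381065896))
0.24999999999999994 100 [0.4322184  0.25506144 0.13701212] (np.float64(0.4263897394070754), np.float64(0.43783480053508106))
0.2699999999999999 243 [0.44103624 0.27490341 0.13608394] (np.float64(0.4262304433867569), np.float64(0.4548875530195977))
```

View pics/w4.png

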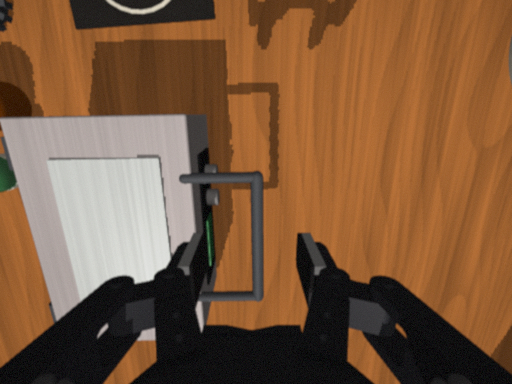

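The bar appears at pixel column 258, between the pads, at x 0.4325, y 0.2125. I'll descend straddling it and grip.

Call:
{"name": "servo_tool", "arguments": {
  "rows": [
    {"offset": [-0.47,0.062,0.3],"yaw": 0,"claw": 0.4},
    {"offset": [-0.47,0.062,0.7],"yaw": 0,"claw": 0.4},
    {"offset": [-0.47,0.062,0.95],"yaw": 0,"claw": 0.4},
    {"offset": [-0.47,0.062,0.95],"yaw": 0,"claw": 0.4}
  ]
}}

```text
time: 10.75
ee_pos: [0.4321, 0.2115, 0.1568]
tcp_rot: [179.8, -0.1, -90.2]
wrist_force: [-0.0, 0.8, 0.3]
opening: 0.0513
grasp_force: 0.0
```

Call:
{"name": "servo_tool", "arguments": {
  "rows": [
    {"offset": [0,0,0.24],"yaw": 0,"claw": 0.4},
    {"offset": [0,0,0.24],"yaw": 0,"claw": 0.4},
    {"offset": [0,0,0.24],"yaw": 0,"claw": 1},
    {"offset": [0,0,0.24],"yaw": 0,"claw": 1},
    {"offset": [0,0,0.24],"yaw": 0,"claw": 1},
    {"offset": [0,0,0.24],"yaw": 0,"claw": 1},
    {"offset": [0,0,0.24],"yaw": 0,"claw": 1}
  ],
  "squeeze": 30
}}

```text
time: 11.62
ee_pos: [0.4332, 0.213, 0.1355]
tcp_rot: [-179.9, 0.0, -90.1]
wrist_force: [-0.9, -1.1, 6.2]
opening: 0.0111
grasp_force: 29.3
```

```bash
python3 - <<'E'
from h import *
o=get_obs(); p=o['ee_pos']; to(p)
b0=np.array([p[0],.131]); g=p[2]-.131; H=np.array([b0[0]+np.sqrt(.222**2-.006**2),.125])
a0=np.arcsin(.006/.222)
for a in range(0,61,5):
    t=a0+np.radians(a); print(a,'dx %.4f dz %.4f'%(H[0]-.222*np.cos(t)-b0[0],.125+.222*np.sin(t)-.131))
E
```

```text
t 11.62 pos [0.4332 0.213  0.1355] rot [-1.799e+02  3.000e-02 -9.008e+01] q [ 26.  -5. -13.  82.  -0. -64.] F [-0.9 -1.1  6.2] open 0.0111
offset [0. 0. 0.]
0 dx -0.0000 dz 0.0000
5 dx 0.0014 dz 0.0193
10 dx 0.0044 dz 0.0384
15 dx 0.0091 dz 0.0572
20 dx 0.0154 dz 0.0755
25 dx 0.0233 dz 0.0932
30 dx 0.0327 dz 0.1102
35 dx 0.0436 dz 0.1262
40 dx 0.0558 dz 0.1412
45 dx 0.0692 dz 0.1552
50 dx 0.0839 dz 0.1679
55 dx 0.0995 dz 0.1792
60 dx 0.1162 dz 0.1892
```

Call:
{"name": "servo_tool", "arguments": {
  "rows": [
    {"offset": [0,-0.005,-0.096],"yaw": 0,"claw": 1},
    {"offset": [0,-0.014,-0.193],"yaw": 0,"claw": 1},
    {"offset": [0,-0.027,-0.289],"yaw": 0,"claw": 1},
    {"offset": [0,-0.044,-0.384],"yaw": 0,"claw": 1},
    {"offset": [0,-0.065,-0.479],"yaw": 0,"claw": 1},
    {"offset": [0,-0.091,-0.572],"yaw": 0,"claw": 1},
    {"offset": [0,-0.12,-0.664],"yaw": 0,"claw": 1},
    {"offset": [0,-0.154,-0.755],"yaw": 0,"claw": 1},
    {"offset": [0,-0.192,-0.845],"yaw": 0,"claw": 1},
    {"offset": [0,-0.233,-0.932],"yaw": 0,"claw": 1},
    {"offset": [0,-0.233,-0.932],"yaw": 0,"claw": 1}
  ]
}}

```text
time: 13.0
ee_pos: [0.4553, 0.2132, 0.2286]
tcp_rot: [179.9, 0.1, -90.1]
wrist_force: [-6.1, 4.9, 0.9]
opening: 0.0109
grasp_force: 29.5
```

```bash
python3 -c "
from h import *
to([.4565,.213,.2287],-90)"
```

```text
t 13.0 pos [0.4553 0.2132 0.2286] rot [ 1.7991e+02  7.0000e-02 -9.0060e+01] q [ 25.  -2.   0.  92.   0. -65.] F [-6.1  4.9  0.9] open 0.0109
offset [ 0.002 -0.012 -0.001]
turn -0.0003
```

Call:
{"name": "servo_tool", "arguments": {
  "rows": [
    {"offset": [0,-0.046,-0.086],"yaw": 0,"claw": 1},
    {"offset": [0,-0.094,-0.17],"yaw": 0,"claw": 1},
    {"offset": [0,-0.147,-0.251],"yaw": 0,"claw": 1},
    {"offset": [0,-0.203,-0.33],"yaw": 0,"claw": 1},
    {"offset": [0,-0.263,-0.407],"yaw": 0,"claw": 1},
    {"offset": [0,-0.325,-0.48],"yaw": 0,"claw": 1},
    {"offset": [0,-0.391,-0.551],"yaw": 0,"claw": 1},
    {"offset": [0,-0.459,-0.62],"yaw": 0,"claw": 1},
    {"offset": [0,-0.531,-0.685],"yaw": 0,"claw": 1},
    {"offset": [0,-0.606,-0.747],"yaw": 0,"claw": 1},
    {"offset": [0,-0.606,-0.747],"yaw": 0,"claw": 1}
  ]
}}

```text
time: 14.38
ee_pos: [0.5148, 0.2139, 0.3058]
tcp_rot: [180.0, 0.2, -90.0]
wrist_force: [-16.3, 7.6, 16.6]
opening: 0.0105
grasp_force: 30.8
```

Call:
{"name": "servo_tool", "arguments": {
  "rows": [
    {"offset": [0,-0.077,-0.058],"yaw": 0,"claw": 1},
    {"offset": [0,-0.156,-0.113],"yaw": 0,"claw": 1},
    {"offset": [0,-0.239,-0.165],"yaw": 0,"claw": 1},
    {"offset": [0,-0.323,-0.213],"yaw": 0,"claw": 1},
    {"offset": [0,-0.323,-0.213],"yaw": 0,"claw": 1},
    {"offset": [0,-0.323,-0.213],"yaw": 0,"claw": 1}
  ]
}}

```text
time: 15.12
ee_pos: [0.5476, 0.2141, 0.3271]
tcp_rot: [-179.9, 0.3, -90.0]
wrist_force: [-11.3, 10.1, 15.5]
opening: 0.0108
grasp_force: 31.4
```

```bash
python3 pan.py .573 -.078; python3 - <<'E'
from h import *
to([.5494,.213,.3247],-90); print(get_obs()['grasp_force'])
im,d=save('scene','s5'); P=cloud('scene',d)
m=(d>.3)&(abs(P[...,1]-.213)<.11)&(P[...,0]>.56)&(P[...,0]<.67)&(P[...,2]>.15)&(P[...,2]<.27)
q=P[m]; 
if len(q)>20:
    c=q-np.median(q,0); n=np.linalg.svd(c[np.linalg.norm(c,axis=1)<.2],full_matrices=False)[2][-1]; print(len(q),n,'angle',np.degrees(np.arccos(abs(n[2]))))
E
```

```text
pan top [ 0.57247605 -0.07820918] 0.04306685710646221 130
ring 81 (array([ 0.57308108, -0.07936592]), np.float64(0.0570596835423942))
t 15.18 pos [0.5475 0.2142 0.3271] rot [-179.9     0.26  -89.99] q [ 21.  13.  27. 104.   0. -69.] F [-11.1   8.9  15.6] open 0.0107
offset [ 0.012 -0.019  0.024]
turn 0.0001
31.365509927272797
2188 [0.85220658 0.00933152 0.52312222] angle 58.45808186347977
```

View pics/s5.png

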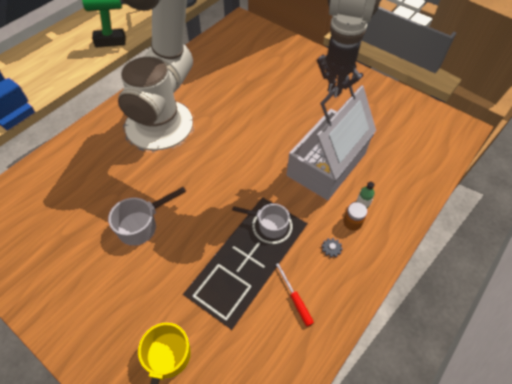

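The lid stands at about 58.5° with the bar held at (335,100), and the pan is in its ring at (272,222). I'll nudge the lid slightly and let it settle.

Call:
{"name": "servo_tool", "arguments": {
  "rows": [
    {"offset": [0,-0.03,0.01],"yaw": 0,"claw": 1},
    {"offset": [0,-0.03,0.01],"yaw": 0,"claw": 1},
    {"offset": [0,-0.03,0.01],"yaw": 0,"claw": 1},
    {"offset": [0,-0.03,0.01],"yaw": 0,"claw": 1},
    {"offset": [0,-0.03,0.01],"yaw": 0,"claw": 1}
  ]
}}

```text
time: 15.85
ee_pos: [0.5496, 0.2142, 0.3281]
tcp_rot: [-179.8, 0.3, -90.0]
wrist_force: [-17.4, 8.4, 28.2]
opening: 0.0108
grasp_force: 32.5
```

```bash
python3 - <<'E'
from h import *
im,d=save('scene','s6'); P=cloud('scene',d)
m=(d>.3)&(abs(P[...,1]-.213)<.11)&(P[...,0]>.56)&(P[...,0]<.67)&(P[...,2]>.15)&(P[...,2]<.27)
q=P[m]; c=q-np.median(q,0); n=np.linalg.svd(c,full_matrices=False)[2][-1]; a=np.degrees(np.arccos(abs(n[2]))); o=get_obs()
print('angle',a,o['grasp_force'],o['wrist_force'],abs(o['qd']).max())
if 56.5<a<62.5 and o['grasp_force']>10: print(job_done())
E
```

```text
angle 59.003725410491064 32.48509705066681 [-18.06950139   8.66890496  28.09086934] 0.1676443101347067
the job is handed in; nothing more can be done
None
```

I handed the job in with the pan standing within about 2 mm of the ring's centre and the lid gripped by its bar at about 59°, both measured from the cameras; `job_done()` gave no verdict.

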